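# Press the insert home with the bench-mounted locking pliers

### The job

Slide the small wooden board, insert end first, into the open jaws of the bench-mounted locking pliers until its end meets the back stop, press it there for a moment with a steady 7 to 9 N (never over 12 N) to seat it, and let go. Press the pliers' handle down gently past centre until it locks by itself, so that the jaw presses the metal insert fully home; then flick the release lever, rather than prying the handle, so that the pliers spring open and the board is left lying free where it was clamped. Use no more than 20 N on handle or lever, do not press the insert with the gripper, and leave the tub, tape roll and filling knife alone.

Things in the scene. Friction and masses are not known exactly. Their poses are not given: they have to be found in the camera images.
- board_mid (a point): Centre of the loose sample board: bare pale wood with a strip of white filler on top, 150 mm long (x), 44 wide (y), 20 thick (z, up), about 0.12 kg, flat on the table at first. The insert is 40 mm from here towards -x; that end goes into the jaws first. The +x end (with the filler) is the tail to hold, best 43 mm from this centre, outside the pliers' bed.
- insert_top (a point): Centre of the top of the steel insert, a round flange 18 mm across, 2.5 mm thick, on a shank in the board. It starts 4 to 7 mm proud; fully home the flange lies on the board and this point is 12.5 mm above board_mid. It slides down against about 12 N of friction.
- home (a point): Where board_mid lies, give or take 5 mm in x, when the board is home in the pliers, its axes parallel to this point's, x to x. It shows the pliers' frame: z up, x out of the jaws' mouth; the handle points to -x. 22 mm above the table, on the pliers' mid-plane, 75 mm in front of stop_face. The board lies on a steel bed 12 mm high and 80 mm wide that ends 10 mm past here in +x.
- rail_mouth (a point): Middle of the flared mouth (about 58 mm wide) of the two guide rails on the bed, at the height of their tops, 22 mm above the table; 4 mm from home in +x. From 20 mm before home inwards the rails are 47 mm apart. The board, lowered on the bed in front of the stop or slid in, passes between them.
- pad_face (a point): Underside of the jaw's round steel pad (20 mm across). With the handle up it hangs tilted, its lowest edge about 53 mm above the table, 40 to 45 mm from home towards -x; the insert must come under it. The jaw comes down with the handle; the pad is sprung.
- stop_face (a point): Middle of the range of the steel back stop's face (44 mm wide, 12 to 30 mm above the table) on which the board's -x end must rest. The stop slides on the bed and has been set firmly anywhere within 5 mm either way of this point along home's x, which is not reported: find it by feel. Its normal is home's +x.
- handle_pivot (a point): Hinge pin of the pliers' handle, 78 mm above the table, 161 mm from home towards -x; its axis is home's y.
- handle_push (a point): Where to push the steel handle: middle of the upper face of the rubber-sleeved grip near its free end, 120 mm from the pin along the handle and 7 mm above its centre line. The handle is 22 mm wide, 14 thick, 145 long from the pin. Site axes: x along the handle from free end to pin, z out of the upper face. At the start it is raised 0.96 rad (55 degrees); at its end stop it is level.
- release_tip (a point): Top of the release lever, a dark steel plate 18 mm wide, 6 thick, 50 tall, square on the handle's upper side; its pin is 48 mm below this top and 50 mm from the handle's pin. With the handle locked it is upright: push it near the top towards home's +x. It is sprung, has little free play, lifts the handle over centre within about 0.5 rad, and the handle then springs up by itself.
- handle (a joint): Handle angle: 0 fully raised (a weak spring holds it there), 0.85 dead centre, 0.96 level, at its stop and locked. With the board in, the push needed at handle_push rises to a crest of about 8 to 12 N, falls to nothing at dead centre, and beyond it the handle snaps to its stop by itself and stays. Without a board it does not lock.
- release (a joint): Release lever angle on the handle: 0 at rest, grows as its top is pushed towards the jaws, end stop 0.9.
- insert (a joint): How far the insert's flange stands above the board, m; 0 is fully home.
- tub: Closed white tub, 84 mm across, 75 mm high, standing; origin at the underside. Bystander.
- tape: Roll of paper tape lying flat, 100 mm across, 30 mm high; origin at the underside. Bystander.
- knife: Filling knife lying on the table. Bystander.

How it is judged:
By the outcome, as a careful person would: the job done as asked, in the order asked, and still so for the second after the job is handed in, with the robot touching nothing.
It also fails if it takes over 67 s, if anything falls off the work surface, if the arm or the gripper's body presses on something with over 40 N, if the wrist force passes 120 N, or if a joint passes its speed limit or range.

### The arm

A 6-joint arm with a two-finger parallel gripper is mounted at the origin on the work surface. World frame = base frame: x ahead of the robot, y to its left, z up, the work surface at z = 0. Lengths are in m, angles in rad, forces in N, time in s.
With the tool pointing down it reaches from about 0.3 to 0.875 m from the base axis. Payload 6.4 kg.
Tool frame: the origin (TCP) lies midway between the tips of the shut fingers; the grasp point (between the pads) lies 19 mm behind it; z points along the fingers, y is the line along which they close (so a half turn about z gives the same grasp; the last joint's range is limited). The gripper opens to 85 mm and grips with 20 to 120 N. Pads are 22 mm wide; open, the fingers measure 114 mm over their backs; the gripper's body (76 mm by 85 mm) begins 54 mm behind the grasp point. The pads swing forward as they close: fully open they stand 13 mm farther back than shut.
Start: joints at [-1.422, 0.181, 1.607, -0, 1.354, -0.206], TCP at [0.2, -0.539, 0.231] pointing down, gripper open.
Joint ranges: [-2.99, 2.99], [-0.89, 2.07], [0.3, 2.58], [-1.14, 4.28], [0, 2.63], [-3.12, 3.12]. Speed limits (rad/s): [2.57, 2.57, 3.01, 3.14, 3.14, 3.14].

### API

Orientations are given as a unit quaternion [w, x, y, z].
In Python, from bench import ctrl gives the robot as it stands.
- The arm moves only by the tool send_rows, never from a script. Its argument "motion" is a list of rows, each a list of 7 numbers: the turn, a rotation vector about the tool's x, y, z in degrees, then the shift along the tool's x, y, z in mm, then the closure, from -1 (fully open) to 1 (shut). In form: [[rx, ry, rz, tx, ty, tz, grip], ...]. A call has exactly 10 rows; each row shifts and turns the commanded pose from where the row before left it, along the tool's axes as they then stand; what a row does not reach is not made up. A row lasts 1/10 s, in which the tool goes at most 50 mm and 8.59 degrees, less where a joint would pass 70% of its speed; a pose out of reach is approached as far as the arm can. A call is refused whole if a number of a shift passes 50 or a number of a turn 8.59, either way. A call with a gripper value outside its range is refused whole. The fingers move at their own pace and stop on an object; the grip force is fixed at half the most. Time passes only in rows, so rows that do not move let the fingers close, or fill a call up. It gives the time, the measured TCP pose, the force, the opening and the grip force at its end, in the units of the state.
- ctrl.get_obs(): the state, without advancing time (a new reading comes with each control period).
- ctrl.camera(name): name is "scene" or "side" or "wrist"; returns a dict with "color" (400x640x3 uint8, red, green, blue), "z_map" (400x640 float32, m along the optical axis (not along the pixel's ray), 0 where there is no reading), "mtx" (3x3 intrinsics, pixels), "extrinsics" (4x4, takes a point from camera to world coordinates); the wrist camera has in their place "hand_eye" (4x4, takes a point from camera to tool coordinates, whose origin is the TCP and whose axes are the flange's). Camera axes: x right, y down, z forward; pixel columns grow to the right and rows downward; lengths in m; the calibration is good to about 2 mm. A picture is of the moment at which its call begins: read the wrist's pose just before it.
- ctrl.hand_in(): hands the job in; it is judged then, once.
The state is a dict: "time_s": time; "q": joint angles; "dq": joint speeds; "joint_efforts": joint torques, N m; "eef_pos": TCP position; "eef_rot": TCP orientation; "wrist_force": force on the tool from outside, world axes, zero at the start; "torque": the same for the moment, N m; "opening": opening from 0.0 (shut) to 1.0 (fully open); "grasp_force": force on a finger pad.
Only numpy, scipy, OpenCV 4.12 (cv2) and the standard library are available. Lean on these libraries where they do the work, as an engineer would, in place of code of your own. Each camera call takes 0.05 s, during which the arm holds its last target. There are 200 camera calls.

## Working session

There is one attempt and no reset: what is moved stays moved. The work goes in short steps, Python scripts to look and compute and a tool call to move; the robot and the scene stay as the last step left them, time stands still between calls to the robot, and variables do not carry over. Pictures are saved under pics/ and viewed, at most 13 in all, crops included, and the job is handed in when it is done.

Besides the shell and the picture viewer there is one more tool, called after "Request:" as name(argument=value, ...) on one line, values as JSON. send_rows: Moves the arm, as the interface text tells. Its arguments: {"type":"object","properties":{"motion":{"type":"array","items":{"type":"array","items":{"type":"number"}}}},"required":["motion"]}

```bash
mkdir -p pics; ls; python3 - <<'E'
from bench import ctrl
import cv2,numpy as np
o=ctrl.get_obs();print(o)
for n in ['scene','side']:
    c=ctrl.camera(n);cv2.imwrite(f'pics/{n}0.png',c['color'][:,:,::-1]);np.savez(f'{n}0.npz',**c);print(n,c['mtx'],c['extrinsics'])
E
```

```text
pics
{'time_s': 0.0, 'q': array([-1.42232985e+00,  1.81548252e-01,  1.60801045e+00,  4.04011534e-05,
        1.35380797e+00, -2.06293686e-01]), 'dq': array([-0.0014327 , -0.0005806 ,  0.00075893,  0.00173638, -0.00079349,
        0.00079082]), 'joint_efforts': array([-8.24445469e-04, -4.44867611e+01, -3.51343739e+01, -3.15536226e-04,
        9.40412952e-03, -2.31351868e-05]), 'eef_pos': array([ 0.19968325, -0.53862274,  0.23037892]), 'eef_rot': array([-8.86069997e-04,  9.84309742e-01,  1.76447003e-01,  4.53578798e-05]), 'wrist_force': array([-1.22040135, -0.53431307,  0.68616683]), 'torque': array([-0.03269485, -0.03062635, -0.05561253]), 'grasp_force': 0.0, 'opening': 0.9989716578563966}
scene [[448.87435489   0.         311.58897512]
 [  0.         448.87435489 207.88408203]
 [  0.           0.           1.        ]] [[ 0.80500799  0.39336321 -0.44410305  1.1045688 ]
 [ 0.59324373 -0.5275583   0.60806588 -0.68000693]
 [ 0.0049005  -0.75295924 -0.65804891  0.85361166]
 [ 0.          0.          0.          1.        ]]
side [[400.51581412   0.         319.94475494]
 [  0.         400.51581412 201.08045369]
 [  0.           0.           1.        ]] [[-0.87629905 -0.25906085  0.40618646  0.2686676 ]
 [-0.4811641   0.51280802 -0.71099159  0.60924566]
 [-0.02410559 -0.8184836  -0.57402397  0.62656475]
 [ 0.          0.          0.          1.        ]]
```

View pics/scene0.png

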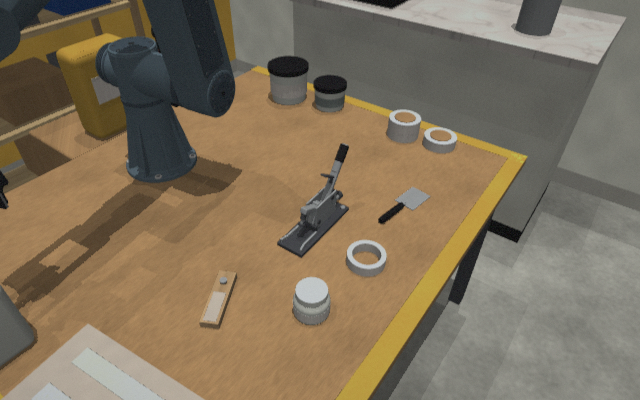

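View pics/side0.png

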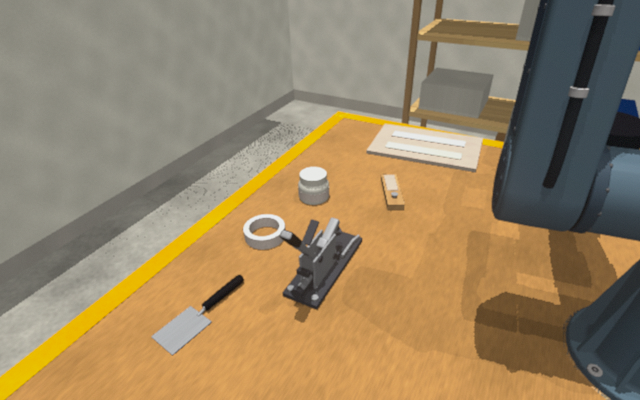

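The scene picture shows the board at about (220,298), with its insert end at (223,281), and the pliers at about (315,225), mouth towards (295,245) and handle up to (343,150). The tub is at (312,300), the tape at (366,258) and the knife at (403,205). The side picture shows the same layout. Next I'll measure from the depth maps.

```bash
cat > h.py <<'E'
import numpy as np,cv2
def cloud(c,E=None):
    K=c['mtx'];E=c['extrinsics'] if E is None else E;z=c['z_map'];v,u=np.mgrid[:z.shape[0],:z.shape[1]]
    P=np.stack([(u-K[0,2])/K[0,0]*z,(v-K[1,2])/K[1,1]*z,z],-1)
    W=P@E[:3,:3].T+E[:3,3];W[z<=0]=np.nan;return W
def proj(c,p,E=None):
    E=c['extrinsics'] if E is None else E
    q=(np.atleast_2d(p)-E[:3,3])@E[:3,:3];q=q@c['mtx'].T;return q[:,:2]/q[:,2:]
def rect(p):
    (c,s,a)=cv2.minAreaRect(p[:,:2].astype(np.float32));return c,s,a
E
python3 - <<'E'
from h import *
for n,bb,pb in [('scene',(195,260,245,335),(270,130,355,260)),('side',(375,168,410,215),(275,215,370,312))]:
    c=np.load(n+'0.npz');W=cloud(c)
    def get(b): return W[b[1]:b[3],b[0]:b[2]].reshape(-1,3)
    p=get(bb);p=p[~np.isnan(p[:,0])]
    print(n,'table z',np.median(p[:,2][p[:,2]<.008]))
    t=p[(p[:,2]>.014)&(p[:,2]<.0235)];print(' board',len(t),rect(t),np.median(t[:,2]))
    t=p[p[:,2]>.0245];print(' insert',len(t),t.mean(0),t.max(0))
    p=get(pb);t=p[(p[:,2]>.007)&(p[:,2]<.3)];print(' bed etc',len(t),rect(t),cv2.boxPoints(cv2.minAreaRect(t[:,:2].astype(np.float32))))
    for a,b in [(.008,.016),(.018,.026),(.03,.05),(.05,.08),(.08,.12),(.12,.25)]:
        s=t[(t[:,2]>a)&(t[:,2]<b)];print('  ',a,b,len(s),s.mean(0),rect(s))
for n,b,s in [('scene',(190,130,360,335),3),('side',(270,160,415,312),4)]:
    c=np.load(n+'0.npz')['color'][b[1]:b[3],b[0]:b[2],::-1];cv2.imwrite(f'pics/{n}1.png',cv2.resize(c,None,fx=s,fy=s,interpolation=cv2.INTER_CUBIC)[:600,:800])
E
```

```text
scene table z 0.0010364449645551277
 board 973 ((0.5511274337768555, -0.2846596837043762), (0.045349881052970886, 0.1526871621608734), 28.11040496826172) 0.020890273215895205
 insert 54 [ 0.53763575 -0.25981253  0.02844631] [ 0.58733052 -0.22852831  0.03265372]
 bed etc 2788 ((0.49829691648483276, 0.1639580875635147), (0.24034041166305542, 0.5959073901176453), 42.169734954833984) [[ 0.20920663  0.30411547]
 [ 0.6092567  -0.13754684]
 [ 0.7873872   0.0238007 ]
 [ 0.38733715  0.465463  ]]
   0.008 0.016 913 [0.59393186 0.01701144 0.01272484] ((0.6349572539329529, 0.04693903774023056), (0.23568996787071228, 0.18413855135440826), 87.01094055175781)
   0.018 0.026 215 [0.59204848 0.01005779 0.02188696] ((0.6408263444900513, 0.046953536570072174), (0.21858929097652435, 0.17870748043060303), 88.79711151123047)
   0.03 0.05 324 [0.62204887 0.05590581 0.03768331] ((0.6257885098457336, 0.04607711732387543), (0.11926643550395966, 0.25102221965789795), 42.863765716552734)
   0.05 0.08 335 [0.58813645 0.06381938 0.06669002] ((0.5821428298950195, 0.06420235335826874), (0.16689157485961914, 0.03689
[... 1105 characters left out ...]
82), (0.20876652002334595, 0.22150015830993652), 12.865225791931152)
   0.03 0.05 486 [0.58470428 0.11275714 0.0394643 ] ((0.6275737881660461, 0.045976243913173676), (0.12254781275987625, 0.2674008011817932), 43.48876953125)
   0.05 0.08 621 [0.57579665 0.09053263 0.06663856] ((0.576710045337677, 0.06436898559331894), (0.16688691079616547, 0.03746115043759346), 88.75061798095703)
   0.08 0.12 596 [0.57767897 0.06437187 0.08916526] ((0.5794351696968079, 0.07041502743959427), (0.03964458778500557, 0.14008963108062744), 1.2657406330108643)
   0.12 0.25 541 [0.57567843 0.14607971 0.15982441] ((0.5778592824935913, 0.1409842073917389), (0.1070118173956871, 0.023182528093457222), 89.86371612548828)
```

View pics/scene1.png

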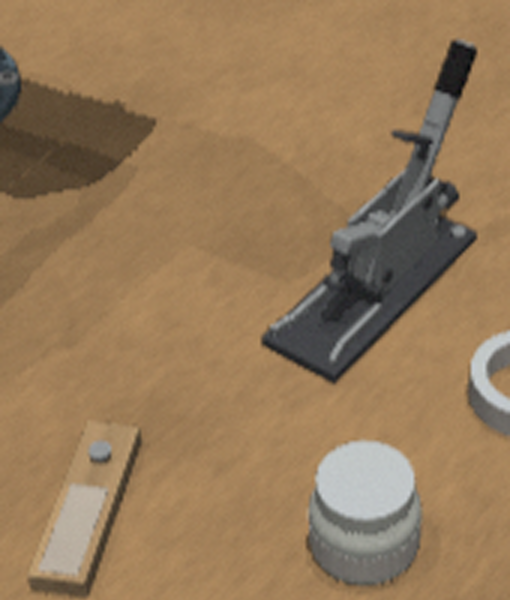

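View pics/side1.png

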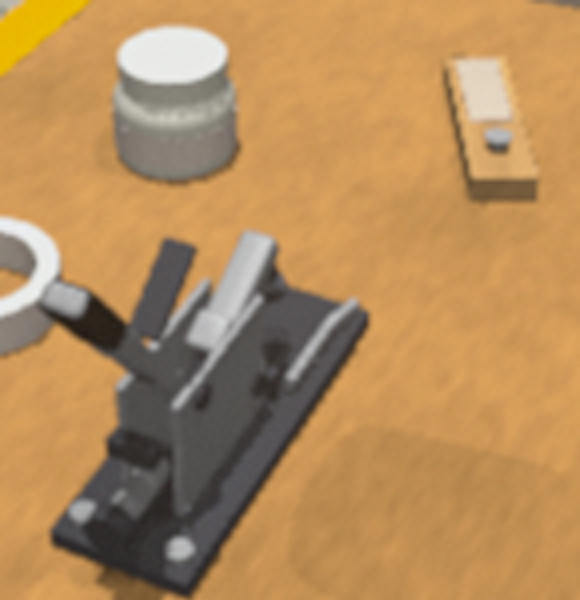

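The scene crop shows the bed corners at (262,340), (333,380) and (476,235), the rails flared towards the lower left, and the insert at (99,450), at the board end nearer the pliers. The side crop shows the handle, the lever plate at (165,285) and the jaw at (240,280).

```bash
python3 - <<'E'
from h import *
A={}
for n in ['scene','side']:
    c=np.load(n+'0.npz');W=cloud(c).reshape(-1,3)
    m=(W[:,0]>.515)&(W[:,0]<.645)&(W[:,1]>-.08)&(W[:,1]<.3)
    p=W[m]
    print(n)
    for a,b in [(.008,.0155),(.008,.025),(.05,.075),(.075,.11),(.12,.25)]:
        s=p[(p[:,2]>a)&(p[:,2]<b)]
        if len(s)>20: print('  ',a,b,len(s),cv2.boxPoints(cv2.minAreaRect(s[:,:2].astype(np.float32))).round(4).tolist(),rect(s)[1:])
    # handle line fit
    s=p[(p[:,2]>.13)&(p[:,2]<.25)];print('  handle top',s[s[:,2].argmax()],s[s[:,1].argmax()])
    for y in np.arange(-.06,.25,.02):
        s=p[(abs(p[:,1]-y)<.01)&(p[:,2]>.045)]
        if len(s)>5: print('   y%.2f'%y,len(s),'x',s[:,0].min().round(4),s[:,0].max().round(4),'zmax',s[:,2].max().round(4))
    if n=='scene':
        for nm,b in [('tub',(290,275,335,325)),('tape',(342,238,390,278)),('knife',(376,185,432,224))]:
            q=cloud(c)[b[1]:b[3],b[0]:b[2]].reshape(-1,3);q=q[q[:,2]>.006];print(nm,q.min(0),q.max(0))
    # corners bed pixel
c=np.load('scene0.npz');K=c['mtx'];E=c['extrinsics']
for u,v,z in [(262,340,.012),(333,380,.012),(476,235,.012)]:
    u=u/3+190;v=v/3+130;d=E[:3,:3]@np.array([(u-K[0,2])/K[0,0],(v-K[1,2])/K[1,1],1]);print((E[:3,3]+d*(z-E[2,3])/d[2]).round(4))
c=np.load('side0.npz');K=c['mtx'];E=c['extrinsics']
for u,v,z in [(52,535,.012),(188,585,.012),(368,318,.012)]:
    u=u/4+270;v=v/4+160;d=E[:3,:3]@np.array([(u-K[0,2])/K[0,0],(v-K[1,2])/K[1,1],1]);print((E[:3,3]+d*(z-E[2,3])/d[2]).round(4))
E
```

```text
scene
   0.008 0.0155 862 [[0.5372999906539917, 0.16609999537467957], [0.5403000116348267, -0.0674000009894371], [0.6237000226974487, -0.06629999727010727], [0.6207000017166138, 0.1671999990940094]] ((0.08345092833042145, 0.23345190286636353), 0.7461236715316772)
   0.008 0.025 1180 [[0.5372999906539917, 0.16609999537467957], [0.5403000116348267, -0.0674000009894371], [0.6237000226974487, -0.06629999727010727], [0.6207000017166138, 0.1671999990940094]] ((0.08345092833042145, 0.23345190286636353), 0.7461236715316772)
   0.05 0.075 260 [[0.5633000135421753, 0.14669999480247498], [0.5677000284194946, -0.01979999989271164], [0.6025999784469604, -0.01889999955892563], [0.5982000231742859, 0.147599995136261]] ((0.03495766222476959, 0.16655829548835754), 1.51192045211792)
   0.075 0.11 515 [[0.5583000183105469, 0.12690000236034393], [0.5649999976158142, -0.013199999928474426], [0.6075000166893005, -0.011099999770522118], [0.6007999777793884, 0.12890000641345978]] ((0.042554084211587906, 0.14022527635097504), 2.736731767654419)
   0.12 0.25 351 [[0.5651999711990356, 0.1932000070810318], [0.5
[... 2257 characters left out ...]
[0.57921956 0.18365944 0.20015677] [0.58484834 0.19447364 0.19296313]
   y-0.02 8 x 0.5738 0.5805 zmax 0.0609
   y0.00 75 x 0.5711 0.5916 zmax 0.1016
   y0.02 98 x 0.5709 0.5917 zmax 0.1009
   y0.04 179 x 0.5625 0.5999 zmax 0.0911
   y0.06 213 x 0.5619 0.5985 zmax 0.0902
   y0.08 182 x 0.5618 0.5977 zmax 0.1572
   y0.10 252 x 0.5588 0.598 zmax 0.1568
   y0.12 358 x 0.559 0.598 zmax 0.1436
   y0.14 175 x 0.5659 0.5928 zmax 0.1491
   y0.16 97 x 0.5666 0.5858 zmax 0.1776
   y0.18 166 x 0.5664 0.5896 zmax 0.2002
   y0.20 45 x 0.5682 0.5896 zmax 0.1968
[ 0.5483 -0.0691  0.012 ]
[ 0.6265 -0.0696  0.012 ]
[0.6224 0.1592 0.012 ]
[0.6135 0.1668 0.012 ]
[0.5372 0.163  0.012 ]
[ 0.5401 -0.059   0.012 ]
```

Both cameras agree with the known sizes:
- **Board:** centre (0.551, -0.283), insert end pointing at 118°, top z 0.020.
- **Bed:** mid-plane x about 0.582, -x direction at 90.8°, so home is about (0.582, -0.0565).
- **Handle:** its end matches the pivot at y 0.1045.

I'll turn the tool first, to yaw 118°.

Request:
send_rows(motion=[[0, 0, -8.5, 0, 0, 0, -1], [0, 0, -8.5, 0, 0, 0, -1], [0, 0, -8.5, 0, 0, 0, -1], [0, 0, -8.5, 0, 0, 0, -1], [0, 0, -8.5, 0, 0, 0, -1], [0, 0, -8.5, 0, 0, 0, -1], [0, 0, -8.5, 0, 0, 0, -1], [0, 0, -8.5, 0, 0, 0, -1], [0, 0, -8.5, 0, 0, 0, -1], [0, 0, -8.5, 0, 0, 0, -1]])

```text
time_s: 1.1
eef_pos: [0.1997, -0.5388, 0.2307]
eef_rot: [-0.0, 0.604, 0.797, 0.0]
wrist_force: [-0.3, 0.3, -0.6]
opening: 1.003
grasp_force: 0.0
```

```bash
cat >> h.py <<'E'
from scipy.spatial.transform import Rotation as R
def pose(o):
    w,x,y,z=o['eef_rot'];return R.from_quat([x,y,z,w]),np.array(o['eef_pos'])
def down(yaw,tilt=0): # tool x at yaw deg, z down, then tilt about tool y
    c,s=np.cos(np.radians(yaw)),np.sin(np.radians(yaw))
    return R.from_matrix(np.array([[c,s,0],[s,-c,0],[0,0,-1]]))*R.from_euler('y',tilt,degrees=True)
def delta(o,p,Rt):
    r,e=pose(o);print('turn deg',np.degrees((r.inv()*Rt).as_rotvec()).round(2),'shift now mm',(r.inv().apply(p-e)*1e3).round(1),'shift after turn',(Rt.inv().apply(p-e)*1e3).round(1))
def st(o):
    print('t',round(o['time_s'],2),'pos',o['eef_pos'].round(4),'q',o['q'].round(2),'F',o['wrist_force'].round(2),'open',round(o['opening'],3),'grip',round(o['grasp_force'],1))
E
python3 - <<'E'
from bench import ctrl
from h import *
o=ctrl.get_obs();st(o);delta(o,np.array([.571,-.321,.12]),down(118))
E
```

```text
t 1.1 pos [ 0.1997 -0.5388  0.2307] q [-1.42  0.18  1.61 -0.    1.35 -1.7 ] F [-0.32  0.3  -0.64] open 1.003 grip 0.0
turn deg [ 1.000e-02 -6.000e-02 -1.232e+01] shift now mm [109.2 416.3 110.9] shift after turn [ 18.  430.1 110.7]
```

Request:
send_rows(motion=[[0, 0, -6.2, 0, 0, 0, -1], [0, 0, -6.1, 0, 0, 0, -1], [0, 0, 0, 2, 42, 8, -1], [0, 0, 0, 2, 45, 8, -1], [0, 0, 0, 2, 45, 8, -1], [0, 0, 0, 2, 45, 8, -1], [0, 0, 0, 2, 45, 8, -1], [0, 0, 0, 2, 45, 8, -1], [0, 0, 0, 2, 45, 8, -1], [0, 0, 0, 2, 45, 8, -1]])

```text
time_s: 2.1
eef_pos: [0.5099, -0.3581, 0.1665]
eef_rot: [-0.0, 0.518, 0.855, 0.0]
wrist_force: [0.1, -0.5, 0.3]
opening: 1.002
grasp_force: 0.0
```

Request:
send_rows(motion=[[0, 0, 0, 2, 40, 5, -1], [0, 0, 0, 0, 33, 5, -1], [0, 0, 0, 0, 0, 5, -1], [0, 0, 0, 0, 0, 0, -1], [0, 0, 0, 0, 0, 0, -1], [0, 0, 0, 0, 0, 0, -1], [0, 0, 0, 0, 0, 0, -1], [0, 0, 0, 0, 0, 0, -1], [0, 0, 0, 0, 0, 0, -1], [0, 0, 0, 0, 0, 0, -1]])

```text
time_s: 3.1
eef_pos: [0.5723, -0.324, 0.1525]
eef_rot: [0.0, 0.518, 0.855, -0.0]
wrist_force: [-0.4, 0.0, -0.1]
opening: 0.999
grasp_force: 0.0
```

```bash
python3 - <<'E'
from bench import ctrl
from h import *
o=ctrl.get_obs();st(o);c=ctrl.camera('wrist');np.savez('w1.npz',**c);cv2.imwrite('pics/w1.png',c['color'][:,:,::-1])
r,e=pose(o);T=np.eye(4);T[:3,:3]=r.as_matrix();T[:3,3]=e;E=T@c['hand_eye'];print(E.round(3))
W=cloud(c,E).reshape(-1,3)
m=(abs(W[:,0]-.551)<.09)&(abs(W[:,1]+.283)<.1)&(W[:,2]>.015)&(W[:,2]<.024);t=W[m]
print(len(t),rect(t),np.median(t[:,2]))
m=(abs(W[:,0]-.533)<.03)&(abs(W[:,1]+.248)<.03)&(W[:,2]>.0255)&(W[:,2]<.05);t=W[m];print(len(t),t.mean(0) if len(t) else 0)
delta(o,np.array([.571,-.321,.001]),down(118))
E
```

```text
t 3.1 pos [ 0.5723 -0.324   0.1525] q [-0.7   0.43  1.45 -0.    1.26 -1.18] F [-0.39  0.04 -0.13] open 0.999 grip 0.0
[[ 0.886  0.441  0.14   0.537]
 [ 0.463 -0.845 -0.267 -0.255]
 [ 0.     0.302 -0.953  0.293]
 [ 0.     0.     0.     1.   ]]
9638 ((0.5515939593315125, -0.2854449152946472), (0.0441337414085865, 0.15004763007164001), 28.232351303100586) 0.018591840814001698
453 [ 0.53266874 -0.25014868  0.02748488]
turn deg [ 0.    0.01 -0.39] shift now mm [  3.3   0.3 151.5] shift after turn [  3.3   0.3 151.5]
```

View pics/w1.png

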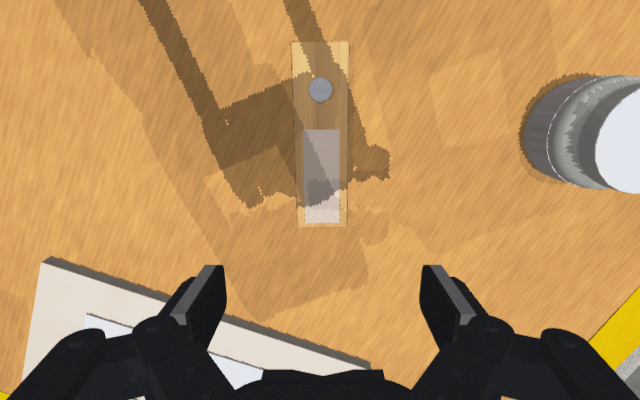

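The wrist view shows the board upright between (293,42) and (347,226), with the insert at (320,90) and the filler strip nearer the gripper. The fitted size is 44.1 × 150.0 mm with the centre at (0.5515, -0.2853). The tool is in line with it, so I'll go down and grip.

Request:
send_rows(motion=[[0, 0, -0.6, 1, 0, 20, -1], [0, 0, 0, 0, 0, 30, -1], [0, 0, 0, 0, 0, 30, -1], [0, 0, 0, 0, 0, 30, -1], [0, 0, 0, 0, 0, 20, -1], [0, 0, 0, 0, 0, 12, -1], [0, 0, 0, 0, 0, 8, -1], [0, 0, 0, 0, 0, 0, -1], [0, 0, 0, 0, 0, 0, 0], [0, 0, 0, 0, 0, 0, 1]])

```text
time_s: 4.15
eef_pos: [0.5728, -0.3237, 0.0038]
eef_rot: [0.001, 0.513, 0.858, -0.0]
wrist_force: [-1.3, -0.8, 0.1]
opening: 0.693
grasp_force: 0.0
```

Request:
send_rows(motion=[[0, 0, 0, 0, 0, 0, 1], [0, 0, 0, 0, 0, 0, 1], [0, 0, 0, 0, 0, 0, 1], [0, 0, 0, 0, 0, 0, 1], [0, 0, 0, 0, 0, 0, 1], [0, 0, 0, 0, 0, 0, 1], [0, 0, 0, 0, 0, 0, 1], [0, 0, 0, 0, 0, 0, 1], [0, 0, 0, 0, 0, 0, 1], [0, 0, 0, 0, 0, 0, 1]])

```text
time_s: 5.15
eef_pos: [0.5728, -0.3238, 0.0039]
eef_rot: [0.001, 0.513, 0.858, -0.0]
wrist_force: [0.6, 0.9, 5.9]
opening: 0.501
grasp_force: 63.4
```

Request:
send_rows(motion=[[0, 0, 0, 0, 0, -10, 1], [0, 0, 0, 0, 0, -20, 1], [0, 0, 6.8, 0, 0, 0, 1], [0, 0, 6.8, 0, 0, 0, 1], [0, 0, 6.8, 0, 0, 0, 1], [0, 0, 7, 0, 0, 0, 1], [0, 0, 0, 40, 4, 0, 1], [0, 0, 0, 45, 5, 0, 1], [0, 0, 0, 38, 3, 0, 1], [0, 0, 0, 0, 0, 0, 1]])

```text
time_s: 6.15
eef_pos: [0.5813, -0.1944, 0.0318]
eef_rot: [-0.002, 0.7, 0.714, 0.0]
wrist_force: [0.7, -0.7, -1.0]
opening: 0.499
grasp_force: 62.6
```

```bash
python3 - <<'E'
from bench import ctrl
from h import *
o=ctrl.get_obs();st(o);print(o['torque'])
delta(o,np.array([.5839,-.199,.0174]),down(90.8))
S={}
for n in ['scene','side']:
    c=ctrl.camera(n);cv2.imwrite(f'pics/{n}2.png',c['color'][:,:,::-1]);np.savez(f'{n}2.npz',**c);W=cloud(c).reshape(-1,3)
    # board top: fit plane
    m=(abs(W[:,0]-.583)<.03)&(W[:,1]>-.155)&(W[:,1]<-.085)&(W[:,2]>.035)&(W[:,2]<.0585);t=W[m]
    if len(t)>20:
        A=np.c_[t[:,:2]-[.583,-.12],np.ones(len(t))];k=np.linalg.lstsq(A,t[:,2],rcond=None)[0];print(n,len(t),k,rect(t),t[:,1].max())
c=ctrl.camera('wrist');np.savez('w2.npz',**c)
r,e=pose(o);T=np.eye(4);T[:3,:3]=r.as_matrix();T[:3,3]=e;E=T@c['hand_eye']
W=cloud(c,E).reshape(-1,3)
m=(abs(W[:,0]-.583)<.04)&(W[:,1]>-.18)&(W[:,1]<-.06)&(W[:,2]>.035)&(W[:,2]<.06);t=W[m];print(len(t),rect(t),cv2.boxPoints(cv2.minAreaRect(t[:,:2].astype(np.float32))))
A=np.c_[t[:,:2]-[.583,-.12],np.ones(len(t))];print(np.linalg.lstsq(A,t[:,2],rcond=None)[0])
m=(abs(W[:,0]-.58)<.06)&(W[:,1]>-.09)&(W[:,1]<0.03)&(W[:,2]>.008)&(W[:,2]<.016);t=W[m];print('bed',len(t),rect(t),cv2.boxPoints(cv2.minAreaRect(t[:,:2].astype(np.float32))))
m=(abs(W[:,0]-.58)<.06)&(W[:,1]>-.06)&(W[:,1]<0.03)&(W[:,2]>.018)&(W[:,2]<.026);t=W[m];print('rails',len(t))
for y in np.arange(-.06,.02,.01):
    s=t[abs(t[:,1]-y)<.004]
    if len(s)>4: print(y.round(3),len(s),np.sort(s[:,0])[[0,len(s)//4,3*len(s)//4,-1]].round(4))
cv2.imwrite('pics/w2.png',c['color'][:,:,::-1])
E
```

```text
t 6.15 pos [ 0.5813 -0.1944  0.0318] q [-0.52  0.51  1.63  0.    1.01 -0.54] F [ 0.74 -0.68 -1.04] open 0.499 grip 62.6
[-0.07162136  0.00537567 -0.00186539]
turn deg [-0.14 -0.17  0.28] shift now mm [-4.7  2.5 14.4] shift after turn [-4.7  2.5 14.4]
scene 242 [-0.15043707  0.02200279  0.04845628] ((0.5795179009437561, -0.11330540478229523), (0.05625182017683983, 0.04879949986934662), 89.51023864746094) -0.08500724893760614
side 342 [0.08378732 0.01087754 0.04851878] ((0.5805056691169739, -0.12002281844615936), (0.0448361299932003, 0.06957881897687912), 1.3853121995925903) -0.08548867165097762
30298 ((0.5801880955696106, -0.13246338069438934), (0.04440773278474808, 0.09609338641166687), 1.7027148008346558) [[ 0.55656636 -0.08509766]
 [ 0.55942166 -0.18114862]
 [ 0.60380983 -0.17982909]
 [ 0.60095453 -0.08377814]]
[-0.00252127  0.01287245  0.04738281]
bed 0 ((0.0, 0.0), (0.0, 0.0), 0.0) [[0. 0.]
 [0. 0.]
 [0. 0.]
 [0. 0.]]
rails 0
```

View pics/w2.png

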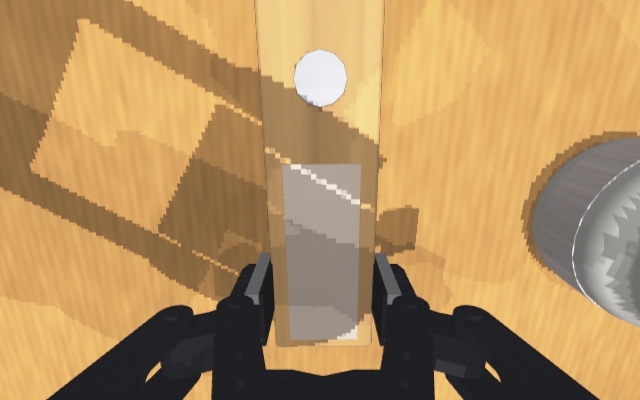

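The board sits level and centred in the grip, with the insert at (320,78). I'll lower it to bed height and slide it into the rails.

Request:
send_rows(motion=[[0, 0, 0.5, 0, 2.5, 4.5, 1], [0, 0, 0, 0, 0, 5, 1], [0, 0, 0, 0, 0, 5, 1], [0, 0, 0, 0, 0, 0, 1], [0, 0, 0, 10, 0, 0, 1], [0, 0, 0, 10, 0, 0, 1], [0, 0, 0, 10, 0, 0, 1], [0, 0, 0, 5, 0, 0, 1], [0, 0, 0, 5, 0, 0, 1], [0, 0, 0, 0, 0, 0, 1]])

```text
time_s: 7.3
eef_pos: [0.5845, -0.1588, 0.0179]
eef_rot: [-0.0, 0.705, 0.71, 0.0]
wrist_force: [0.6, 0.3, -1.3]
opening: 0.494
grasp_force: 62.6
```

```bash
python3 - <<'E'
from bench import ctrl
from h import *
o=ctrl.get_obs();st(o);print(o['torque']);delta(o,np.array([.5827,-.1105,.0172]),down(90.8))
c=ctrl.camera('scene');cv2.imwrite('pics/s3.png',cv2.resize(c['color'][150:300,240:400,::-1],None,fx=4,fy=4,interpolation=cv2.INTER_CUBIC))
E
```

```text
t 7.3 pos [ 0.5845 -0.1588  0.0179] q [-0.46  0.51  1.65  0.    0.98 -0.47] F [ 0.56  0.27 -1.29] open 0.494 grip 62.6
[-0.0263539  -0.04413513  0.06662355]
turn deg [ 0.   -0.   -0.41] shift now mm [48.4 -1.4  0.7] shift after turn [48.4 -1.1  0.7]
```

View pics/s3.png

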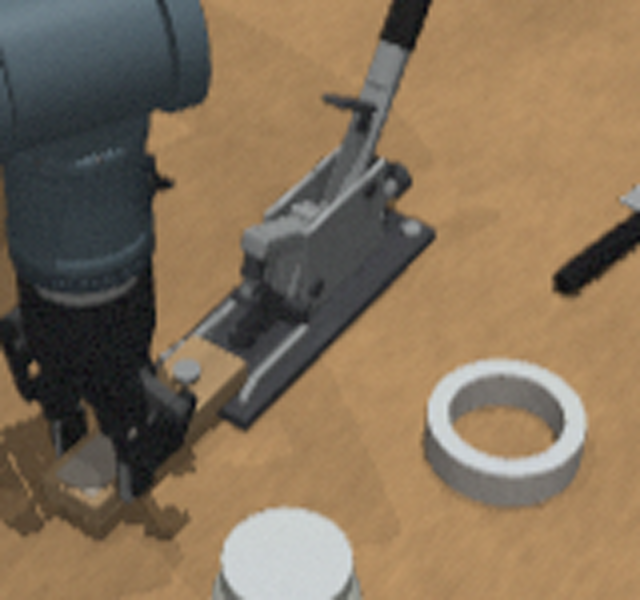

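The board nose is between the rails at (205,345), and the insert at (187,370) is clear of the pad. I'll slide it further in.

Request:
send_rows(motion=[[0, 0, 0, 6, -0.3, 0, 1], [0, 0, 0, 6, -0.3, 0, 1], [0, 0, 0, 6, -0.3, 0, 1], [0, 0, 0, 6, -0.3, 0, 1], [0, 0, 0, 6, -0.3, 0, 1], [0, 0, 0, 6, 0, 0, 1], [0, 0, 0, 5, 0, 0, 1], [0, 0, 0, 4, 0, 0, 1], [0, 0, 0, 1, 0, 0, 1], [0, 0, 0, 0, 0, 0, 1]])

```text
time_s: 8.35
eef_pos: [0.5827, -0.1137, 0.0178]
eef_rot: [0.0, 0.705, 0.709, -0.0]
wrist_force: [-0.4, 0.6, -0.4]
opening: 0.496
grasp_force: 62.6
```

```bash
python3 - <<'E'
from bench import ctrl
from h import *
o=ctrl.get_obs();st(o);print(o['torque'])
E
```

```text
t 8.35 pos [ 0.5827 -0.1137  0.0178] q [-0.39  0.49  1.68 -0.    0.97 -0.4 ] F [-0.39  0.56 -0.42] open 0.496 grip 62.6
[-0.01075097  0.01864153  0.00437306]
```

Request:
send_rows(motion=[[0, 0, 0, 2, 0, 0.5, 1], [0, 0, 0, 2, 0, 0.5, 1], [0, 0, 0, 1, 0, 0.5, 1], [0, 0, 0, 1, 0, 0, 1], [0, 0, 0, 0.5, 0, 0, 1], [0, 0, 0, 0.3, 0, 0, 1], [0, 0, 0, 0.2, 0, 0, 1], [0, 0, 0, 0, 0, 0, 1], [0, 0, 0, 0, 0, 0, 1], [0, 0, 0, 0, 0, 0, 1]])

```text
time_s: 9.35
eef_pos: [0.5826, -0.1068, 0.0163]
eef_rot: [0.0, 0.705, 0.709, 0.0]
wrist_force: [-0.3, 0.6, -1.2]
opening: 0.497
grasp_force: 62.6
```

```bash
python3 - <<'E'
from bench import ctrl
from h import *
o=ctrl.get_obs();st(o);print(o['torque'])
E
```

```text
t 9.35 pos [ 0.5826 -0.1068  0.0163] q [-0.38  0.49  1.69  0.    0.96 -0.39] F [-0.28  0.59 -1.23] open 0.497 grip 62.6
[-0.08128804 -0.03848618 -0.00840749]
```

Request:
send_rows(motion=[[0, 0, 0, 0.3, 0, 0, 1], [0, 0, 0, 0.2, 0, 0, 1], [0, 0, 0, 0.1, 0, 0, 1], [0, 0, 0, 0.1, 0, 0, 1], [0, 0, 0, 0.1, 0, 0, 1], [0, 0, 0, 0.1, 0, 0, 1], [0, 0, 0, 0.1, 0, 0, 1], [0, 0, 0, 0.1, 0, 0, 1], [0, 0, 0, 0.1, 0, 0, 1], [0, 0, 0, 0.1, 0, 0, 1]])

```text
time_s: 10.35
eef_pos: [0.5826, -0.1055, 0.0163]
eef_rot: [-0.0, 0.705, 0.709, -0.0]
wrist_force: [-1.3, -0.3, -0.9]
opening: 0.497
grasp_force: 62.6
```

Request:
send_rows(motion=[[0, 0, 0, 0.1, 0, 0, 1], [0, 0, 0, 0.1, 0, 0, 1], [0, 0, 0, 0.1, 0, 0, 1], [0, 0, 0, 0.1, 0, 0, 1], [0, 0, 0, 0.1, 0, 0, 1], [0, 0, 0, 0.1, 0, 0, 1], [0, 0, 0, 0.1, 0, 0, 1], [0, 0, 0, 0.1, 0, 0, 1], [0, 0, 0, 0.1, 0, 0, 1], [0, 0, 0, 0.1, 0, 0, 1]])

```text
time_s: 11.35
eef_pos: [0.5826, -0.1045, 0.0163]
eef_rot: [-0.0, 0.705, 0.709, 0.0]
wrist_force: [-0.0, 0.5, 0.1]
opening: 0.496
grasp_force: 62.6
```

Request:
send_rows(motion=[[0, 0, 0, 0.1, 0, 0, 1], [0, 0, 0, 0.1, 0, 0, 1], [0, 0, 0, 0.1, 0, 0, 1], [0, 0, 0, 0.1, 0, 0, 1], [0, 0, 0, 0.1, 0, 0, 1], [0, 0, 0, 0.1, 0, 0, 1], [0, 0, 0, 0.1, 0, 0, 1], [0, 0, 0, 0.1, 0, 0, 1], [0, 0, 0, 0.1, 0, 0, 1], [0, 0, 0, 0.1, 0, 0, 1]])

```text
time_s: 12.35
eef_pos: [0.5826, -0.1034, 0.0163]
eef_rot: [-0.0, 0.705, 0.709, 0.0]
wrist_force: [0.6, -0.1, -1.2]
opening: 0.505
grasp_force: 62.6
```

Request:
send_rows(motion=[[0, 0, 0, 0.1, 0, 0, 1], [0, 0, 0, 0.1, 0, 0, 1], [0, 0, 0, 0.1, 0, 0, 1], [0, 0, 0, 0.1, 0, 0, 1], [0, 0, 0, 0.1, 0, 0, 1], [0, 0, 0, 0.1, 0, 0, 1], [0, 0, 0, 0.1, 0, 0, 1], [0, 0, 0, 0.1, 0, 0, 1], [0, 0, 0, 0.1, 0, 0, 1], [0, 0, 0, 0.1, 0, 0, 1]])

```text
time_s: 13.35
eef_pos: [0.5826, -0.1024, 0.0163]
eef_rot: [-0.0, 0.705, 0.709, 0.0]
wrist_force: [0.2, 0.2, -0.9]
opening: 0.499
grasp_force: 62.6
```

Request:
send_rows(motion=[[0, 0, 0, 0.1, 0, 0, 1], [0, 0, 0, 0.1, 0, 0, 1], [0, 0, 0, 0.1, 0, 0, 1], [0, 0, 0, 0.1, 0, 0, 1], [0, 0, 0, 0.1, 0, 0, 1], [0, 0, 0, 0.1, 0, 0, 1], [0, 0, 0, 0.1, 0, 0, 1], [0, 0, 0, 0.1, 0, 0, 1], [0, 0, 0, 0.1, 0, 0, 1], [0, 0, 0, 0.1, 0, 0, 1]])

```text
time_s: 14.35
eef_pos: [0.5826, -0.1015, 0.0163]
eef_rot: [-0.0, 0.705, 0.709, -0.0]
wrist_force: [-0.5, 1.2, -1.2]
opening: 0.499
grasp_force: 62.6
```

Request:
send_rows(motion=[[0, 0, 0, 0.1, 0, 0, 1], [0, 0, 0, 0.1, 0, 0, 1], [0, 0, 0, 0.1, 0, 0, 1], [0, 0, 0, 0.1, 0, 0, 1], [0, 0, 0, 0.1, 0, 0, 1], [0, 0, 0, 0.1, 0, 0, 1], [0, 0, 0, 0.1, 0, 0, 1], [0, 0, 0, 0.1, 0, 0, 1], [0, 0, 0, 0.1, 0, 0, 1], [0, 0, 0, 0.1, 0, 0, 1]])

```text
time_s: 15.35
eef_pos: [0.5826, -0.1005, 0.0163]
eef_rot: [-0.0, 0.705, 0.709, -0.0]
wrist_force: [-1.1, -0.0, -2.7]
opening: 0.501
grasp_force: 62.6
```

Request:
send_rows(motion=[[0, 0, 0, 0.1, 0, 0, 1], [0, 0, 0, 0.1, 0, 0, 1], [0, 0, 0, 0.1, 0, 0, 1], [0, 0, 0, 0.1, 0, 0, 1], [0, 0, 0, 0.1, 0, 0, 1], [0, 0, 0, 0.1, 0, 0, 1], [0, 0, 0, 0.1, 0, 0, 1], [0, 0, 0, 0.1, 0, 0, 1], [0, 0, 0, 0.1, 0, 0, 1], [0, 0, 0, 0.1, 0, 0, 1]])

```text
time_s: 16.35
eef_pos: [0.5826, -0.0995, 0.0163]
eef_rot: [0.0, 0.705, 0.709, 0.0]
wrist_force: [0.5, -0.1, -1.0]
opening: 0.498
grasp_force: 62.6
```

Request:
send_rows(motion=[[0, 0, 0, 0.1, 0, 0, 1], [0, 0, 0, 0.1, 0, 0, 1], [0, 0, 0, 0.1, 0, 0, 1], [0, 0, 0, 0.1, 0, 0, 1], [0, 0, 0, 0.1, 0, 0, 1], [0, 0, 0, 0.1, 0, 0, 1], [0, 0, 0, 0.1, 0, 0, 1], [0, 0, 0, 0.1, 0, 0, 1], [0, 0, 0, 0.1, 0, 0, 1], [0, 0, 0, 0.1, 0, 0, 1]])

```text
time_s: 17.35
eef_pos: [0.5826, -0.0985, 0.0163]
eef_rot: [0.0, 0.705, 0.709, 0.0]
wrist_force: [-0.0, -0.2, -1.8]
opening: 0.5
grasp_force: 62.6
```

Request:
send_rows(motion=[[0, 0, 0, 0.1, 0, 0, 1], [0, 0, 0, 0.1, 0, 0, 1], [0, 0, 0, 0.1, 0, 0, 1], [0, 0, 0, 0.1, 0, 0, 1], [0, 0, 0, 0.1, 0, 0, 1], [0, 0, 0, 0.1, 0, 0, 1], [0, 0, 0, 0.1, 0, 0, 1], [0, 0, 0, 0.1, 0, 0, 1], [0, 0, 0, 0.1, 0, 0, 1], [0, 0, 0, 0.1, 0, 0, 1]])

```text
time_s: 18.35
eef_pos: [0.5826, -0.0975, 0.0163]
eef_rot: [0.0, 0.705, 0.709, -0.0]
wrist_force: [0.0, -0.9, -1.0]
opening: 0.497
grasp_force: 62.6
```

Request:
send_rows(motion=[[0, 0, 0, 0.1, 0, 0, 1], [0, 0, 0, 0.1, 0, 0, 1], [0, 0, 0, 0.1, 0, 0, 1], [0, 0, 0, 0.1, 0, 0, 1], [0, 0, 0, 0.1, 0, 0, 1], [0, 0, 0, 0.1, 0, 0, 1], [0, 0, 0, 0.1, 0, 0, 1], [0, 0, 0, 0.1, 0, 0, 1], [0, 0, 0, 0.1, 0, 0, 1], [0, 0, 0, 0.1, 0, 0, 1]])

```text
time_s: 19.35
eef_pos: [0.5827, -0.0974, 0.0165]
eef_rot: [0.001, 0.705, 0.709, -0.0]
wrist_force: [-0.9, -6.5, -0.9]
opening: 0.498
grasp_force: 62.6
```

The stop is found: contact came at TCP y = -0.0975, at roughly 7 N per mm. I'll add 0.2 mm and hold.

Request:
send_rows(motion=[[0, 0, 0, 0.1, 0, 0, 1], [0, 0, 0, 0.1, 0, 0, 1], [0, 0, 0, 0, 0, 0, 1], [0, 0, 0, 0, 0, 0, 1], [0, 0, 0, 0, 0, 0, 1], [0, 0, 0, 0, 0, 0, 1], [0, 0, 0, 0, 0, 0, 1], [0, 0, 0, 0, 0, 0, 1], [0, 0, 0, 0, 0, 0, 1], [0, 0, 0, 0, 0, 0, 1]])

```text
time_s: 20.35
eef_pos: [0.5827, -0.0974, 0.0165]
eef_rot: [0.001, 0.705, 0.709, -0.0]
wrist_force: [-0.8, -6.7, -1.5]
opening: 0.502
grasp_force: 62.6
```

```bash
python3 - <<'E'
from bench import ctrl
from h import *
for i in range(6):
    o=ctrl.get_obs();st(o);c=ctrl.camera('side')
cv2.imwrite('pics/side3.png',c['color'][:,:,::-1])
E
```

```text
t 20.35 pos [ 0.5827 -0.0974  0.0165] q [-0.37  0.49  1.69 -0.    0.96 -0.37] F [-0.8  -6.72 -1.46] open 0.502 grip 62.6
t 20.4 pos [ 0.5827 -0.0974  0.0165] q [-0.37  0.49  1.69 -0.    0.96 -0.37] F [-1.51 -7.06 -1.58] open 0.499 grip 62.6
t 20.45 pos [ 0.5827 -0.0974  0.0165] q [-0.37  0.49  1.69 -0.    0.96 -0.37] F [-0.68 -6.65 -1.54] open 0.5 grip 62.6
t 20.5 pos [ 0.5827 -0.0974  0.0165] q [-0.37  0.49  1.69 -0.    0.96 -0.37] F [-1.39 -7.03 -0.71] open 0.499 grip 62.6
t 20.55 pos [ 0.5827 -0.0974  0.0165] q [-0.37  0.49  1.69 -0.    0.96 -0.37] F [-1.   -6.88 -1.54] open 0.498 grip 62.6
t 20.6 pos [ 0.5827 -0.0974  0.0165] q [-0.37  0.49  1.69 -0.    0.96 -0.37] F [-1.42 -7.52 -2.  ] open 0.501 grip 62.6
```

Request:
send_rows(motion=[[0, 0, 0, 0.1, 0, 0, 1], [0, 0, 0, 0.1, 0, 0, 1], [0, 0, 0, 0, 0, 0, 1], [0, 0, 0, 0, 0, 0, 1], [0, 0, 0, 0, 0, 0, 1], [0, 0, 0, 0, 0, 0, 1], [0, 0, 0, 0, 0, 0, 1], [0, 0, 0, 0, 0, 0, 1], [0, 0, 0, 0, 0, 0, 1], [0, 0, 0, 0, 0, 0, 1]])

```text
time_s: 21.65
eef_pos: [0.5827, -0.0974, 0.0165]
eef_rot: [0.001, 0.705, 0.709, -0.001]
wrist_force: [-0.5, -7.7, -1.6]
opening: 0.499
grasp_force: 62.6
```

```bash
python3 - <<'E'
from bench import ctrl
from h import *
f=[]
for i in range(7):
    o=ctrl.get_obs();f.append(o['wrist_force']);c=ctrl.camera('side')
st(o);print(np.mean(f,0),np.std(f,0))
E
```

```text
t 21.95 pos [ 0.5827 -0.0974  0.0165] q [-0.37  0.49  1.69 -0.    0.96 -0.37] F [-0.98 -7.08 -2.2 ] open 0.496 grip 62.6
[-1.04457763 -7.58834366 -1.33099396] [0.39283391 0.37964782 0.53600895]
```

Request:
send_rows(motion=[[0, 0, 0, 0.1, 0, 0, 1], [0, 0, 0, 0, 0, 0, 1], [0, 0, 0, 0, 0, 0, 1], [0, 0, 0, 0, 0, 0, 1], [0, 0, 0, 0, 0, 0, 1], [0, 0, 0, 0, 0, 0, 1], [0, 0, 0, 0, 0, 0, 0.8], [0, 0, 0, 0, 0, 0, 0.2], [0, 0, 0, 0, 0, 0, -0.3], [0, 0, 0, 0, 0, 0, -1]])

```text
time_s: 23.0
eef_pos: [0.5827, -0.0954, 0.0164]
eef_rot: [-0.0, 0.705, 0.709, 0.0]
wrist_force: [-0.9, -0.6, -0.1]
opening: 0.801
grasp_force: 0.0
```

Request:
send_rows(motion=[[0, 0, 0, 0, 0, 0, -1], [0, 0, 0, 0, 0, 0, -1], [0, 0, 0, -1, 0, -3, -1], [0, 0, 0, -1, 0, -10, -1], [0, 0, 0, -4, 0, -25, -1], [0, 0, 0, -10, 0, -45, -1], [0, 0, 0, 0, 0, -48, -1], [0, 0, 0, 0, 0, -45, -1], [0, 0, 0, 0, 0, -30, -1], [0, 0, 0, 0, 0, 0, 1]])

```text
time_s: 24.0
eef_pos: [0.5857, -0.1132, 0.2296]
eef_rot: [0.005, 0.705, 0.709, 0.002]
wrist_force: [0.6, -1.1, 0.3]
opening: 0.853
grasp_force: 0.0
```

```bash
python3 - <<'E'
from bench import ctrl
from h import *
o=ctrl.get_obs();st(o)
c=ctrl.camera('scene');cv2.imwrite('pics/s4.png',cv2.resize(c['color'][130:290,240:400,::-1],None,fx=3.7,fy=3.7,interpolation=cv2.INTER_CUBIC))
for n in ['scene','side']:
    c=ctrl.camera(n);W=cloud(c).reshape(-1,3);m=(abs(W[:,0]-.58)<.035)&(W[:,1]>-.15)&(W[:,1]<-.06)&(W[:,2]>.026)&(W[:,2]<.036);t=W[m];
    print(n,len(t),rect(t) if len(t)>5 else 0, t[:,1].min() if len(t)>5 else 0,np.median(t[:,2]))
E
```

```text
t 24.0 pos [ 0.5857 -0.1132  0.2296] q [-0.39  0.22  1.56  0.    1.35 -0.4 ] F [ 0.65 -1.08  0.25] open 0.853 grip 0.0
scene 385 ((0.5836219787597656, -0.09472319483757019), (0.04538227617740631, 0.06924182921648026), 0.49035021662712097) -0.12941143967397128 0.03297157154802599
side 327 ((0.5833853483200073, -0.0942457914352417), (0.04478999599814415, 0.06977146863937378), 1.7624064683914185) -0.12933516290149294 0.03176536927889073
```

View pics/s4.png

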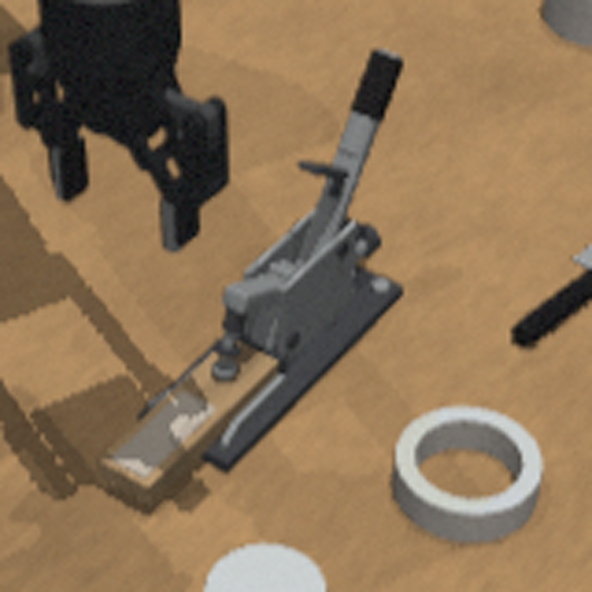

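The board lies in the bed with its insert under the pad at (225,370), and the handle is still up. By depth the tail end is at y = -0.129, so the centre is about -0.054, as expected. I'll shut the gripper and tilt it square to the handle.

Request:
send_rows(motion=[[0, 0, 0, 0, 0, -45, 1], [0, 7.8, 0, 0, 0, 0, 1], [0, 7.8, 0, 0, 0, 0, 1], [0, 7.8, 0, 0, 0, 0, 1], [0, 7.8, 0, 0, 0, 0, 1], [0, 7.8, 0, 0, 0, 0, 1], [0, 8, 0, 0, 0, 0, 1], [0, 8, 0, 0, 0, 0, 1], [0, 0, 0, 0, 0, 0, 1], [0, 0, 0, 0, 0, 0, 1]])

```text
time_s: 25.15
eef_pos: [0.5821, -0.1119, 0.2652]
eef_rot: [-0.328, 0.626, 0.628, 0.325]
wrist_force: [0.6, 0.0, -0.7]
opening: -0.001
grasp_force: 0.0
```

```bash
python3 - <<'E'
from bench import ctrl
from h import *
o=ctrl.get_obs();st(o);delta(o,np.array([.579,.135,.203]),down(90.8,55))
E
```

```text
t 25.15 pos [ 0.5821 -0.1119  0.2652] q [-0.74  0.53  1.36  0.7   1.93 -0.73] F [ 0.6   0.   -0.66] open -0.001 grip 0.0
turn deg [ 0.31  0.   -0.46] shift now mm [ 90.7  -1.7 238. ] shift after turn [ 90.7   0.3 238. ]
```

Request:
send_rows(motion=[[0, 0, -0.4, 45, 0, 0, 1], [0, 0, 0, 45, 0, 10, 1], [0, 0, 0, 0, 0, 40, 1], [0, 0, 0, 0, 0, 42, 1], [0, 0, 0, 0, 0, 42, 1], [0, 0, 0, 0, 0, 40, 1], [0, 0, 0, 0, 0, 35, 1], [0, 0, 0, 0, 0, 15, 1], [0, 0, 0, 0, 0, 0, 1], [0, 0, 0, 0, 0, 0, 1]])

```text
time_s: 26.15
eef_pos: [0.5816, 0.1228, 0.2139]
eef_rot: [-0.325, 0.623, 0.632, 0.327]
wrist_force: [-0.3, 0.4, -0.2]
opening: 0.001
grasp_force: 0.0
```

```bash
python3 - <<'E'
from bench import ctrl
from h import *
o=ctrl.get_obs();st(o);delta(o,np.array([.579,.1676,.1803]),down(90.8,55))
c=ctrl.camera('side');cv2.imwrite('pics/side5.png',cv2.resize(c['color'][120:320,220:420,::-1],None,fx=3,fy=3,interpolation=cv2.INTER_CUBIC))
E
```

```text
t 26.15 pos [0.5816 0.1228 0.2139] q [-0.43  0.41  1.65  0.84  1.6  -0.65] F [-0.33  0.45 -0.17] open 0.001 grip 0.0
turn deg [0.43 0.11 0.28] shift now mm [-1.7 -2.4 56. ] shift after turn [-1.8 -2.  56. ]
```

View pics/side5.png

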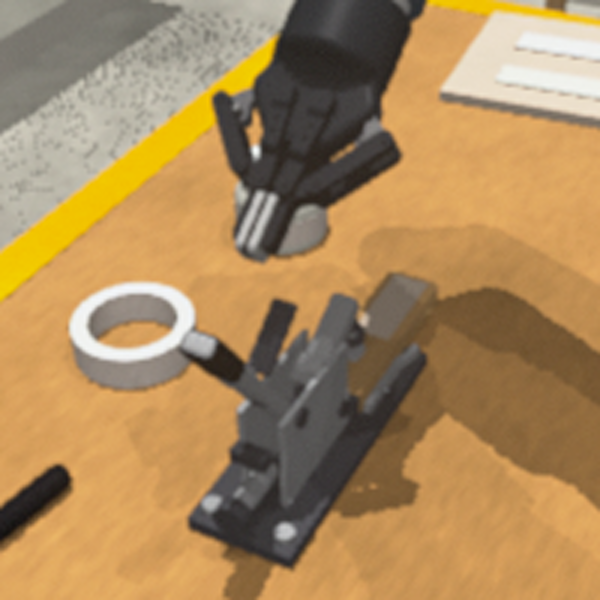

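The fingers are shut about 56 mm above the handle, at (255,250) against the grip at (205,345), and in line with it. I'll go in.

Request:
send_rows(motion=[[0, 0, 0, -0.5, -1, 15, 1], [0, 0, 0, -0.5, -1, 15, 1], [0, 0, 0, -0.5, 0, 12, 1], [0, 0, 0, 0, 0, 5, 1], [0, 0, 0, 0, 0, 2, 1], [0, 0, 0, 0, 0, 2, 1], [0, 0, 0, 0, 0, 2, 1], [0, 0, 0, 0, 0, 2, 1], [0, 0, 0, 0, 0, 1, 1], [0, 0, 0, 0, 0, 0, 1]])

```text
time_s: 27.2
eef_pos: [0.579, 0.168, 0.1794]
eef_rot: [-0.326, 0.623, 0.631, 0.327]
wrist_force: [0.1, -0.4, 0.9]
opening: 0.001
grasp_force: 0.4
```

```bash
python3 - <<'E'
from bench import ctrl
from h import *
o=ctrl.get_obs();st(o);delta(o,np.array([.579,.1676,.1803]),down(90.8,55))
E
```

```text
t 27.2 pos [0.579  0.168  0.1794] q [-0.36  0.44  1.69  0.87  1.51 -0.67] F [ 0.08 -0.38  0.9 ] open 0.001 grip 0.4
turn deg [0.42 0.   0.14] shift now mm [ 0.6  0.  -0.9] shift after turn [ 0.6 -0.  -0.9]
```

Request:
send_rows(motion=[[0, -1.5, 0, 0.2, 0, 3.1, 1], [0, -2, 0, 0.3, 0, 4.2, 1], [0, -2, 0, 0.3, 0, 4.2, 1], [0, -2, 0, 0.3, 0, 4.2, 1], [0, -2, 0, 0.3, 0, 4.2, 1], [0, -2, 0, 0.3, 0, 4.2, 1], [0, -2, 0, 0.3, 0, 4.2, 1], [0, -2, 0, 0.3, 0, 4.2, 1], [0, -1.5, 0, 0.2, 0, 3.1, 1], [0, 0, 0, 0, 0, 0, 1]])

```text
time_s: 28.2
eef_pos: [0.5786, 0.1964, 0.1572]
eef_rot: [-0.229, 0.664, 0.673, 0.231]
wrist_force: [-0.4, -3.3, 1.6]
opening: -0.001
grasp_force: 1.8
```

```bash
cat >> h.py <<'E'
def handle(o):
    r,e=pose(o);d=np.array([e[1]-.1045,e[2]-.078])*1e3;z=r.as_matrix()[:,2]
    rad=np.hypot(*d);a=np.degrees(np.arctan2(d[1],d[0])-np.arcsin(7/rad));print('raised deg if touching',a.round(2),'along',np.sqrt(rad**2-49).round(1),'tool tilt',np.degrees(np.arctan2(z[1],-z[2])).round(2),'push F',(o['wrist_force']@z).round(2))
E
python3 - <<'E'
from bench import ctrl
from h import *
o=ctrl.get_obs();st(o);handle(o)
E
```

```text
t 28.2 pos [0.5786 0.1964 0.1572] q [-0.2   0.35  1.7   0.67  1.31 -0.47] F [-0.43 -3.27  1.63] open -0.001 grip 1.8
raised deg if touching 37.45 along 121.2 tool tilt 37.9 push F -3.3
```

Request:
send_rows(motion=[[0, -1.5, 0, 0.1, 0, 3.1, 1], [0, -2, 0, 0.2, 0, 4.2, 1], [0, -2, 0, 0.2, 0, 4.2, 1], [0, -2, 0, 0.2, 0, 4.2, 1], [0, -2, 0, 0.2, 0, 4.2, 1], [0, -2, 0, 0.2, 0, 4.2, 1], [0, -2, 0, 0.2, 0, 4.2, 1], [0, -2, 0, 0.2, 0, 4.2, 1], [0, -1, 0, 0.1, 0, 2.1, 1], [0, 0, 0, 0, 0, 0, 1]])

```text
time_s: 29.2
eef_pos: [0.5785, 0.215, 0.1282]
eef_rot: [-0.13, 0.691, 0.699, 0.132]
wrist_force: [-2.0, -5.4, 6.4]
opening: 0.004
grasp_force: 3.7
```

```bash
python3 - <<'E'
from bench import ctrl
from h import *
o=ctrl.get_obs();st(o);handle(o)
E
```

```text
t 29.2 pos [0.5785 0.215  0.1282] q [-0.03  0.34  1.68  0.41  1.16 -0.22] F [-2.03 -5.37  6.36] open 0.004 grip 3.7
raised deg if touching 21.14 along 121.2 tool tilt 21.36 push F -7.88
```

Request:
send_rows(motion=[[0, -1, 0, 0.1, 0, 2.1, 1], [0, -1, 0, 0.1, 0, 2.1, 1], [0, -1.5, 0, 0.1, 0, 3.1, 1], [0, -1.5, 0, 0.1, 0, 3.1, 1], [0, -1.5, 0, 0.1, 0, 3.1, 1], [0, -1.5, 0, 0.1, 0, 3.1, 1], [0, -1.5, 0, 0.1, 0, 3.1, 1], [0, -1.5, 0, 0.1, 0, 3.1, 1], [0, -0.5, 0, 0, 0, 1, 1], [0, 0, 0, 0, 0, 0, 1]])

```text
time_s: 30.2
eef_pos: [0.5784, 0.223, 0.1055]
eef_rot: [-0.06, 0.701, 0.708, 0.063]
wrist_force: [-0.7, -0.1, 4.4]
opening: -0.001
grasp_force: 1.9
```

```bash
python3 - <<'E'
from bench import ctrl
from h import *
o=ctrl.get_obs();st(o);handle(o)
E
```

```text
t 30.2 pos [0.5784 0.223  0.1055] q [ 0.09  0.38  1.64  0.19  1.11 -0.01] F [-0.69 -0.11  4.41] open -0.001 grip 1.9
raised deg if touching 9.76 along 121.4 tool tilt 10.0 push F -4.36
```

Request:
send_rows(motion=[[0, -1, 0, 0, 0, 2, 1], [0, -1, 0, 0, 0, 2, 1], [0, -1, 0, 0, 0, 2, 1], [0, -1, 0, 0, 0, 2, 1], [0, -1, 0, 0, 0, 2, 1], [0, 0, 0, 0, 0, 0.5, 1], [0, 0, 0, 0, 0, 0, 1], [0, 0, 0, 0, 0, 0, 1], [0, 0, 0, 0, 0, 0, 1], [0, 0, 0, 0, 0, 0, 1]])

```text
time_s: 31.2
eef_pos: [0.5787, 0.2236, 0.0953]
eef_rot: [-0.029, 0.703, 0.71, 0.033]
wrist_force: [0.4, 0.9, -0.1]
opening: 0.002
grasp_force: 0.0
```

```bash
python3 - <<'E'
from bench import ctrl
from h import *
o=ctrl.get_obs();st(o);handle(o)
c=ctrl.camera('side');W=cloud(c).reshape(-1,3)
for y in np.arange(.12,.27,.01):
    s=W[(abs(W[:,0]-.578)<.02)&(abs(W[:,1]-y)<.005)&(W[:,2]>.05)&(W[:,2]<.16)]
    if len(s)>3: print(y.round(2),len(s),s[:,2].max().round(4),np.median(s[:,2]).round(4))
E
```

```text
t 31.2 pos [0.5787 0.2236 0.0953] q [0.13 0.41 1.62 0.1  1.1  0.08] F [ 0.4   0.91 -0.08] open 0.002 grip 0.0
raised deg if touching 4.91 along 120.2 tool tilt 5.0 push F 0.16
0.12 52 0.0886 0.0769
0.13 54 0.0876 0.0758
0.14 32 0.083 0.0719
0.15 33 0.0845 0.0778
0.16 40 0.1222 0.0829
0.17 27 0.085 0.0823
0.18 38 0.0857 0.0835
0.19 48 0.0872 0.0841
0.2 36 0.1578 0.0845
0.21 60 0.1599 0.0861
0.22 98 0.1597 0.1105
0.23 429 0.1599 0.1263
0.24 91 0.142 0.0852
0.25 78 0.0859 0.0821
```

The force dropped to zero and the handle's upper face is level at z = 0.085, so it has locked. I'll retreat and look at the lever.

Request:
send_rows(motion=[[0, -1, 0, 0, 0, -15, 1], [0, -1, 0, 0, 0, -25, 1], [0, -1, 0, 0, 0, -35, 1], [0, -1, 0, 0, 0, -35, 1], [0, -1, 0, 0, 0, -10, 1], [0, 0, 0, 0, 0, 0, 1], [0, 0, 0, 0, 0, 0, 1], [0, 0, 0, 0, 0, 0, 1], [0, 0, 0, 0, 0, 0, 1], [0, 0, 0, 0, 0, 0, 1]])

```text
time_s: 32.25
eef_pos: [0.5775, 0.2173, 0.2138]
eef_rot: [0.001, 0.704, 0.71, 0.001]
wrist_force: [-1.1, 0.2, 1.1]
opening: 0.0
grasp_force: 0.0
```

```bash
python3 - <<'E'
from bench import ctrl
from h import *
o=ctrl.get_obs();st(o)
for n in ['side','scene']:
    c=ctrl.camera(n);W=cloud(c).reshape(-1,3)
    s=W[(abs(W[:,0]-.579)<.025)&(W[:,1]>.12)&(W[:,1]<.2)&(W[:,2]>.098)&(W[:,2]<.165)];print(n,len(s),s.min(0),s.max(0),s.mean(0))
    for z in np.arange(.1,.15,.01):
        t=s[abs(s[:,2]-z)<.005]
        if len(t)>3: print(z.round(2),len(t),t[:,1].min().round(4),np.median(t[:,1]).round(4),t[:,1].max().round(4))
    if n=='side':cv2.imwrite('pics/side6.png',cv2.resize(c['color'][120:320,220:420,::-1],None,fx=3,fy=3,interpolation=cv2.INTER_CUBIC))
    h=W[(abs(W[:,0]-.579)<.012)&(W[:,1]>.19)&(W[:,1]<.245)&(W[:,2]>.07)&(W[:,2]<.12)];print('handle',np.percentile(h[:,2],[10,50,95]).round(4))
delta(o,np.array([.579,.185,.127]),down(90.8))
E
```

```text
t 32.25 pos [0.5775 0.2173 0.2138] q [ 0.17  0.29  1.52 -0.    1.34  0.16] F [-1.12  0.21  1.11] open 0.0 grip 0.0
side 159 [0.56994439 0.15521863 0.09800047] [0.58803022 0.16224189 0.13991459] [0.57794719 0.15970804 0.12076022]
0.1 20 0.1581 0.1602 0.1618
0.11 37 0.1576 0.1602 0.1618
0.12 37 0.1571 0.1601 0.1615
0.13 37 0.1554 0.1599 0.1617
0.14 28 0.1552 0.1589 0.1622
handle [0.0824 0.085  0.0868]
scene 81 [0.56807584 0.15019203 0.09876313] [0.58995262 0.16171367 0.14063855] [0.58021036 0.15568781 0.12026205]
0.1 13 0.1502 0.1559 0.1587
0.11 18 0.1505 0.1555 0.1617
0.12 16 0.1527 0.1561 0.1591
0.13 21 0.1529 0.1557 0.1587
0.14 13 0.1534 0.1562 0.1601
handle [0.0797 0.0857 0.0885]
turn deg [ 0.21  0.02 -0.26] shift now mm [-32.3   0.8  86.8] shift after turn [-32.3   1.   86.8]
```

View pics/side6.png

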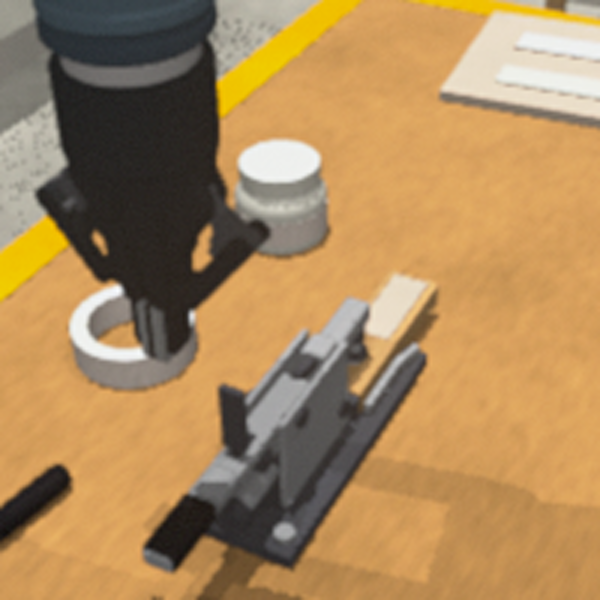

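The handle is down and locked. The lever stands upright at (232,420), with its rear face at y = 0.160 and its top at z = 0.140. I'll go behind it at z of about 0.129.

Request:
send_rows(motion=[[0, 0, 0, -5, 1, 25, 1], [0, 0, 0, -10, 0, 30, 1], [0, 0, 0, -10, 0, 20, 1], [0, 0, 0, -8, 0, 10, 1], [0, 0, 0, -6, 0, 0, 1], [0, 0, 0, -2, 0, 0, 1], [0, 0, 0, -1, 0, 0, 1], [0, 0, 0, -1, 0, 0, 1], [0, 0, 0, -1, 0, 0, 1], [0, 0, 0, 0, 0, 0, 1]])

```text
time_s: 33.35
eef_pos: [0.5802, 0.1737, 0.1305]
eef_rot: [0.002, 0.704, 0.711, 0.002]
wrist_force: [0.6, -0.5, 0.0]
opening: 0.003
grasp_force: 0.0
```

```bash
python3 - <<'E'
from bench import ctrl
from h import *
o=ctrl.get_obs();st(o)
E
```

```text
t 33.35 pos [0.5802 0.1737 0.1305] q [ 0.1   0.35  1.62 -0.    1.17  0.09] F [ 0.58 -0.46  0.01] open 0.003 grip 0.0
```

Request:
send_rows(motion=[[0, 0, 0, -1, -1, 1, 1], [0, 0, 0, -1, 0, 0, 1], [0, 0, 0, -1, 0, 0, 1], [0, 0, 0, -1, 0, 0, 1], [0, 0, 0, -1, 0, 0, 1], [0, 0, 0, -1, 0, 0, 1], [0, 0, 0, -1, 0, 0, 1], [0, 0, 0, -1, 0, 0, 1], [0, 0, 0, 0, 0, 0, 1], [0, 0, 0, 0, 0, 0, 1]])

```text
time_s: 34.35
eef_pos: [0.579, 0.1658, 0.1292]
eef_rot: [0.002, 0.704, 0.711, 0.002]
wrist_force: [-2.3, 3.0, 2.4]
opening: -0.002
grasp_force: 2.0
```

```bash
python3 - <<'E'
from bench import ctrl
from h import *
o=ctrl.get_obs();st(o)
E
```

```text
t 34.35 pos [0.579  0.1658 0.1292] q [ 0.08  0.34  1.62 -0.    1.17  0.07] F [-2.31  2.98  2.36] open -0.002 grip 2.0
```

Request:
send_rows(motion=[[0, 0, 0, -1, 0, 0, 1], [0, 0, 0, -1, 0, 0, 1], [0, 0, 0, -1, 0, 0, 1], [0, 0, 0, -1, 0, 0, 1], [0, 0, 0, -1, 0, 0, 1], [0, 0, 0, -1, 0, 0, 1], [0, 0, 0, 0, 0, 0, 1], [0, 0, 0, 0, 0, 0, 1], [0, 0, 0, 0, 0, 0, 1], [0, 0, 0, 0, 0, 0, 1]])

```text
time_s: 35.35
eef_pos: [0.5795, 0.1595, 0.1292]
eef_rot: [0.002, 0.704, 0.711, 0.002]
wrist_force: [1.0, 2.6, 3.2]
opening: -0.002
grasp_force: 2.0
```

```bash
python3 - <<'E'
from bench import ctrl
from h import *
o=ctrl.get_obs();st(o)
E
```

```text
t 35.35 pos [0.5795 0.1595 0.1292] q [ 0.07  0.34  1.63 -0.    1.17  0.06] F [0.98 2.64 3.22] open -0.002 grip 2.0
```

```bash
python3 - <<'E'
from bench import ctrl
from h import *
for n in ['side','scene']:
    c=ctrl.camera(n);W=cloud(c).reshape(-1,3)
    for y in np.arange(.16,.26,.015):
        s=W[(abs(W[:,0]-.579)<.02)&(abs(W[:,1]-y)<.005)&(W[:,2]>.04)&(W[:,2]<.2)]
        if len(s)>3: print(n,y.round(3),len(s),np.percentile(s[:,2],[25,50,90]).round(4))
cv2.imwrite('pics/side7.png',cv2.resize(ctrl.camera('side')['color'][120:320,220:420,::-1],None,fx=3,fy=3,interpolation=cv2.INTER_CUBIC))
E
```

```text
side 0.16 191 [0.0851 0.0981 0.1819]
side 0.175 339 [0.137  0.1676 0.1962]
side 0.19 54 [0.0859 0.0877 0.089 ]
side 0.205 58 [0.0877 0.0887 0.0899]
side 0.22 66 [0.0875 0.0893 0.091 ]
side 0.235 71 [0.0889 0.0901 0.0916]
side 0.25 76 [0.0832 0.0874 0.0904]
scene 0.16 65 [0.0866 0.1446 0.1832]
scene 0.175 35 [0.0829 0.0873 0.184 ]
scene 0.19 22 [0.086  0.0884 0.0901]
scene 0.205 28 [0.0867 0.0886 0.0923]
scene 0.22 21 [0.0893 0.0905 0.0923]
scene 0.235 22 [0.0893 0.0905 0.0934]
```

View pics/side7.png

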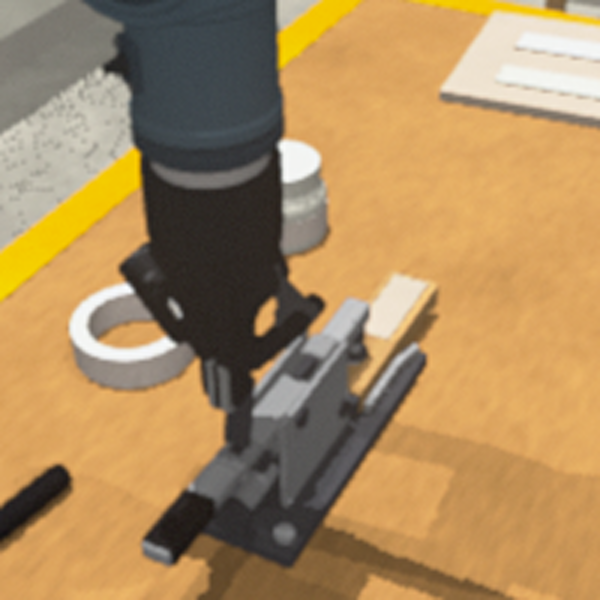

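Handle is being lifted (about 2.4°) with the lever part-way over at only about 3 N, so I'll finish the flick and lift away at once.

Request:
send_rows(motion=[[0, 0, 0, -1.5, 0, 0, 1], [0, 0, 0, -1.5, 0, 0, 1], [0, 0, 0, -1.5, 0, 0, 1], [0, 0, 0, -1.5, 0, 0, 1], [0, 0, 0, -1.5, 0, 0, 1], [0, 0, 0, -1.5, 0, 0, 1], [0, 0, 0, -1.5, 0, -4, 1], [0, 0, 0, 0, 0, -40, 1], [0, 0, 0, 0, 0, -45, 1], [0, 0, 0, 0, 0, -30, 1]])

```text
time_s: 36.5
eef_pos: [0.5787, 0.1486, 0.2507]
eef_rot: [0.003, 0.704, 0.71, 0.002]
wrist_force: [1.7, 0.4, -0.2]
opening: -0.001
grasp_force: 0.0
```

```bash
python3 - <<'E'
from bench import ctrl
from h import *
o=ctrl.get_obs();st(o)
for n in ['side','scene']:
    c=ctrl.camera(n);W=cloud(c).reshape(-1,3)
    for y in np.arange(.13,.26,.015):
        s=W[(abs(W[:,0]-.579)<.015)&(abs(W[:,1]-y)<.005)&(W[:,2]>.04)&(W[:,2]<.215)]
        if len(s)>3: print(n,y.round(3),len(s),np.percentile(s[:,2],[25,50,90]).round(4))
    m=(abs(W[:,0]-.58)<.035)&(W[:,1]>-.15)&(W[:,1]<-.06)&(W[:,2]>.026)&(W[:,2]<.036);t=W[m];
    print(n,len(t),rect(t),t[:,1].min())
    if n=='side':cv2.imwrite('pics/side8.png',cv2.resize(c['color'][120:320,220:420,::-1],None,fx=3,fy=3,interpolation=cv2.INTER_CUBIC))
E
```

```text
t 36.5 pos [0.5787 0.1486 0.2507] q [ 0.05  0.21  1.53 -0.    1.39  0.04] F [ 1.66  0.35 -0.21] open -0.001 grip 0.0
side 0.13 146 [0.0742 0.1286 0.1393]
side 0.145 135 [0.0628 0.069  0.1185]
side 0.16 48 [0.0439 0.1175 0.1307]
side 0.175 58 [0.0438 0.0469 0.1418]
side 0.19 38 [0.1453 0.1517 0.1575]
side 0.205 42 [0.157  0.1642 0.171 ]
side 0.22 84 [0.1648 0.1677 0.1716]
side 316 ((0.5831192135810852, -0.09461498260498047), (0.04421970620751381, 0.06900343298912048), 0.24465975165367126) -0.12914220839194257
scene 0.13 52 [0.1029 0.1075 0.1305]
scene 0.145 34 [0.0803 0.1157 0.1236]
scene 0.16 50 [0.127  0.1313 0.1383]
scene 0.175 57 [0.1385 0.1461 0.1532]
scene 0.19 43 [0.1574 0.1602 0.1677]
scene 0.205 38 [0.1695 0.1735 0.177 ]
scene 377 ((0.5832917094230652, -0.09541685879230499), (0.04539342224597931, 0.07022854685783386), 0.42574307322502136) -0.13050597450912615
```

The pliers are springing open and the board hasn't moved. I'll back off and do a last check.

Request:
send_rows(motion=[[0, 0, 0, 0, 0, -20, 1], [0, 0, 0, 0, 0, -20, 1], [0, 0, 0, 0, 0, -20, 1], [0, 0, 0, 0, 0, 0, 1], [0, 0, 0, 0, 0, 0, 1], [0, 0, 0, 0, 0, 0, 1], [0, 0, 0, 0, 0, 0, 1], [0, 0, 0, 0, 0, 0, 1], [0, 0, 0, 0, 0, 0, 1], [0, 0, 0, 0, 0, 0, 1]])

```text
time_s: 37.6
eef_pos: [0.5781, 0.1491, 0.3078]
eef_rot: [0.002, 0.704, 0.711, 0.002]
wrist_force: [-0.4, -0.5, 0.0]
opening: -0.006
grasp_force: 0.0
```

```bash
python3 - <<'E'
from bench import ctrl
from h import *
o=ctrl.get_obs();st(o)
im=[]
for n in ['side','scene']:
    c=ctrl.camera(n);W=cloud(c).reshape(-1,3)
    s=W[(abs(W[:,0]-.579)<.015)&(W[:,1]>.14)&(W[:,1]<.2)&(W[:,2]>.1)&(W[:,2]<.25)];print(n,'handle top',s[:,2].max())
    m=(abs(W[:,0]-.58)<.035)&(W[:,1]>-.15)&(W[:,1]<-.06)&(W[:,2]>.026)&(W[:,2]<.036);t=W[m];print('tail',t[:,1].min(),rect(t))
    m=(abs(W[:,0]-.583)<.008)&(abs(W[:,1]+.0145)<.008)&(W[:,2]>.025)&(W[:,2]<.048);t=W[m];print('insert z',len(t),np.percentile(t[:,2],[10,50,95]) if len(t) else 0)
    a,b,x,y=(120,320,220,420) if n=='side' else (140,260,260,380)
    im.append(cv2.resize(c['color'][a:b,x:y,::-1],(400,400),interpolation=cv2.INTER_CUBIC))
cv2.imwrite('pics/f.png',np.hstack(im))
E
```

```text
t 37.6 pos [0.5781 0.1491 0.3078] q [ 0.05  0.17  1.46 -0.    1.5   0.04] F [-0.45 -0.55  0.02] open -0.006 grip 0.0
side handle top 0.19959318458957992
tail -0.12838041050979765 ((0.5835996866226196, -0.09416799247264862), (0.04389304295182228, 0.06818754971027374), 0.9733161330223083)
insert z 25 [0.03190136 0.0338166  0.03486019]
scene handle top 0.20178352301408475
tail -0.12976058133476487 ((0.5832690596580505, -0.0950658842921257), (0.04660680890083313, 0.06935950368642807), 0.8219189047813416)
insert z 29 [0.03168192 0.03459713 0.03738535]
```

View pics/f.png

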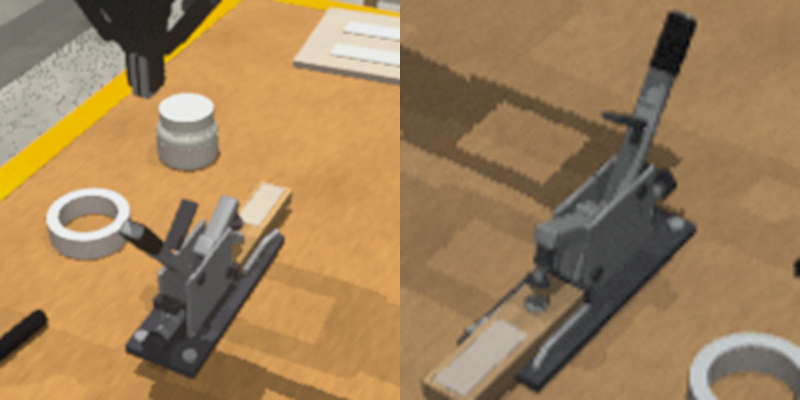

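The final picture shows the handle fully raised, the lever at rest, the insert flush (top at about 0.0345), the board unmoved in the bed, and the tub, tape and knife untouched.

```bash
python3 -c "
from bench import ctrl
print(ctrl.hand_in())"
```

```text
the job is handed in; nothing more can be done
None
```

I handed the job in at about 38 s: the board was seated on the stop at about 7.6 N, the handle locked at about 8 N and was then released by the lever at about 3 N (peaks between readings not seen), and the board lies free with the insert home to within what the cameras can resolve.

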